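Clamp a sample bottle in the bottle vise

TASK

Take the amber bottle with the orange cap and set it down (do not drop it) upright on the steel bed of the blue vise, between the V-shaped jaw and the spring-loaded pad. Then turn the red crank handle clockwise, as seen from the handle's end, until the pad holds the bottle against the V-jaw and has been pushed about halfway into its travel, never all the way in. Leave the crank so, let go, and leave all the other glassware and tools where they are.

Things in the scene. Friction and masses are not known exactly. Their poses are not given: they have to be found in the camera images.
- sample: the sample: amber glass bottle with an ORANGE cap, 130 mm tall; body 58 mm diameter up to 84 mm, then a shoulder to a 27 mm neck at 100 mm, cap 34 mm diameter from 106 to 130 mm; white label band; about 0.2 kg. Origin: centre of its underside, z up. Stands on the bench to the robot's left or right, among others about 100 mm apart
- vise: blue vise fixed to the bench. Origin: centre of its underside, z up; its y axis runs along the screw from the crank end (-y) to the V-jaw (+y); yaw within 0.3 rad of the world's. Base 100 x 250 mm; steel bed 90 mm wide, top at z 30 mm. Bearing block at y -120 mm, top z 105 mm; only the crank lies beyond y -134 mm. A clamped bottle's axis is at x 0, y 46 mm
- v_jaw (a point): bottom of the V in the fixed black V-jaw, on the vise's centre line at vise y 80 mm, at the jaw's top edge (z 99 mm). The V opens towards the pad (-y); its two tips are at vise x +-35, y 60 mm. Axes as the vise's
- jaw (a joint): travel of the moving blue jaw block (84 mm wide, top z 107 mm), m, driven by the crank. It carries the sprung black pad (70 mm wide, top z 99 mm), whose unpressed face is at vise y = -22.5 mm + this value; it first touches a bottle seated in the V at 0.040
- seat (a point): point on top of the steel bed (30 mm above the bench), fixed to the vise, at its x 0, y 36 mm: stand the bottle's underside here; at the start there is 10 mm or more of free play each way along the vise's y. Axes as the vise's
- screw_axis (a point): point fixed to the vise on the crank's axis of rotation, 80 mm above the bench, at vise x 0, y -200 mm, level with the middle of the handle: the handle point circles it at 42 mm radius in the vise's x-z plane. Axes as the vise's
- handle (a point): middle of the grippable length of the red crank handle: a free-spinning bar 18 mm in diameter and 78 mm long, parallel to the vise's y, from vise y -151 to -229 mm (this point at -200). The crank arm is at y -140 to -150 mm. The handle can be gripped from above with the fingers either side in the vise's x direction; orientation of this point is meaningless
- crank (a joint): crank angle, rad, summed over turns (0 to 25.5); 0 is handle straight up, growing clockwise seen from the handle's end (from the top the handle goes towards the vise's +x, then down); 16 mm of jaw travel per turn, closing as it grows. Starts anywhere in 0 to 6.9. Self-locking: stays where it is left; turns with about 3 N at the handle
- pad (a joint): how far the sprung pad is pushed back into the moving jaw, m: 0 free, 0.014 fully pushed in; about 1.2 N per mm. Two yellow pins and a gap between pad and blue block show it
- white0: brown amber glass bottle with a white cap, same shape and size as the sample; origin at the centre of its underside, z up; a bystander
- white1: brown amber glass bottle with a white cap, same shape and size as the sample; origin at the centre of its underside, z up; a bystander
- white2: brown amber glass bottle with a white cap, same shape and size as the sample; origin at the centre of its underside, z up; a bystander
- media: tall clear glass bottle with a blue cap, 82 mm diameter, 178 mm tall; origin at the centre of its underside; a bystander taller than the sample, in the way of the gripper's body
- flask: clear volumetric flask with a green stopper, 62 mm diameter at the bulb, 144 mm tall; origin at the centre of its underside; a bystander
- beaker: clear glass beaker, 68 mm diameter, 85 mm tall; origin at the centre of its underside; a bystander
- cap: loose white bottle cap, 38 mm diameter, 16 mm tall, lying behind the vise; origin at the centre of its underside; a bystander
- wrench: steel wrench about 150 mm long lying flat on the bench behind the vise, origin near its middle; a bystander

How it is judged:
On the way, in this order (a step that is already met when the one before it is completed fails the run):
1. the sample stands upright on the vise bed between V-jaw and pad, let go, not yet clamped (angle between sample's own z axis and vertical below 0.12 rad and z of sample in the frame of vise between 0.024 and 0.038 m and x of sample in the frame of seat between -0.025 and 0.025 m and y of sample in the frame of seat between -0.03 and 0.016 m and contact force between the fingers and sample below 0.1 N and value of joint pad below 0.002 m), for 0.2 s.
2. the crank has brought the pad against the sample and pushed the pad in by 3.5 to 11.5 mm (angle between sample's own z axis and vertical below 0.12 rad and z of sample in the frame of vise between 0.024 and 0.038 m and value of joint pad between 0.0035 and 0.0115 m), for 0.2 s.
At the end, for the whole second after the job is handed in: The sample stands upright (within 0.12 rad) and still on the vise bed, against the V-jaw (within 8 mm of the jaw's centre line and 6 mm of its seated depth), with the sprung pad pushed in between 3.5 and 11.5 mm of its 14 mm; the crank is at rest (all of step 2 and x of sample in the frame of seat between -0.008 and 0.008 m and y of sample in the frame of seat between 0.004 and 0.016 m and linear speed of sample below 0.02 m/s and velocity of joint crank between -0.1 and 0.1 rad/s); the robot touches nothing.
It fails at once if the pad is pushed all the way in (over 13 mm of 14) (value of joint pad above 0.013 m).
It fails at once if the sample is dropped (falls free of the fingers faster than 0.5 m/s) (linear speed of sample above 0.5 m/s and contact force between the fingers and sample below 0.01 N).
It fails at once if another piece of glassware or a tool is moved by more than 25 mm or tipped over (distance of any of white0, white1, white2, media, flask, beaker, cap, wrench from where it was at the start of the episode above 0.025 m or angle between any of white0, white1, white2, media, flask, beaker, cap, wrench's own z axis and vertical above 0.5 rad).
It also fails if it takes over 72 s, if anything falls off the work surface, if the arm or the gripper's body presses on something with over 40 N, if the wrist force passes 120 N, or if a joint passes its speed limit or range.

ROBOT

A 7-joint arm with a two-finger parallel gripper is mounted at the origin on the work surface. World frame = base frame: x ahead of the robot, y to its left, z up, the work surface at z = 0. Lengths are in m, angles in rad, forces in N, time in s.
With the tool pointing down it reaches from about 0.4 to 0.85 m from the base axis. Payload 6.9 kg.
Tool frame: the origin (TCP) lies midway between the tips of the shut fingers; the grasp point (between the pads) lies 19 mm behind it; z points along the fingers, y is the line along which they close (so a half turn about z gives the same grasp; the last joint's range is limited). The gripper opens to 85 mm and grips with 20 to 120 N. Pads are 22 mm wide; open, the fingers measure 114 mm over their backs; the gripper's body (76 mm by 85 mm) begins 54 mm behind the grasp point. The pads swing forward as they close: fully open they stand 13 mm farther back than shut.
Start: joints at [-1.175, 0.507, -0.238, 1.5, 0.126, 1.149, -0.155], TCP at [0.179, 0.599, 0.231] pointing down, gripper open.
Joint ranges: [-3.08, 3.08], [-0.24, 2.05], [-1.43, 1.35], [0, 2.5], [-1.52, 4.66], [0.17, 1.96], [-2.89, 2.89]. Speed limits (rad/s): [2.39, 2.39, 3.14, 3.14, 3.14, 3.14, 3.14].

INTERFACE

Orientations are given as a rotation vector (axis times angle).
In Python, from bench import arm gives the robot as it stands.
- The arm moves only by the shell command python3 -m jog 'ROWS' [FORCE]. ROWS is JSON, a list of rows, each an object with "dp": the shift along the tool's x, y, z in cm, a list of three; "angular": the turn, a rotation vector about the tool's x, y, z in degrees, a list of three; "hand": the finger opening in cm, from 0 to 8.54. In form: [{"dp": [dx, dy, dz], "angular": [wx, wy, wz], "hand": hand}, ...]. A call has 1 to 10 rows; each row is the pose to reach, as a shift and turn from the pose commanded when the call began, along the tool's axes at that moment; what a row does not reach only later rows make up. A row lasts 1/10 s, in which the tool goes at most 50 mm and 8.59 degrees, less where a joint would pass 70% of its speed; a pose out of reach is approached as far as the arm can. A call with a gripper value outside its range is refused whole. The fingers move at their own pace and stop on an object; FORCE is the grip in N (left out, the last holds). Time passes only in rows, so rows that repeat a pose let the fingers close. It gives the time, the measured TCP pose, the force, the opening and the grip force at its end, in the units of the state.
- arm.read_state(): the state, without advancing time (a new reading comes with each control period).
- arm.capture(name): name is "side" or "top" or "wrist"; returns (picture, depth): 400x640x3 uint8, red, green, blue; 400x640 float32, m along the optical axis (not along the pixel's ray), 0 where there is no reading.
- arm.calibration(name): a dict with "vertical_fov" (degrees; the focal length in pixels is half the picture's height over the tangent of half this angle, whatever the lens; pixels are square), "cx", "cy" (the principal point, pixels), "R" (3x3) and "t" (3): a world point X has camera coordinates R X + t; the wrist camera has in their place "mount" (4x4, takes a point from camera to tool coordinates, whose origin is the TCP and whose axes are the flange's). Camera axes: x right, y down, z forward; pixel columns grow to the right and rows downward; lengths in m; the calibration is good to about 2 mm. The wrist camera is an equidistant fisheye: a pixel r from the principal point sees the ray r / f radians off the axis. A picture is of the moment at which its call begins: read the wrist's pose just before it. calibration takes no time and is no camera call.
- arm.sign_off(): hands the job in; it is judged then, once.
The state is a dict: "time_s": time; "joint_positions": joint angles; "joint_vel": joint speeds; "tau": joint torques, N m; "position": TCP position; "orientation": TCP orientation; "contact_force": force on the tool from outside, world axes, zero at the start; "moment": the same for the moment, N m; "grip_width": opening from 0.0 (shut) to 1.0 (fully open); "finger_force": force on a finger pad.
Only numpy, scipy, OpenCV 4.12 (cv2) and the standard library are available. Lean on these libraries where they do the work, as an engineer would, in place of code of your own. Each camera call takes 0.05 s, during which the arm holds its last target. There are 200 camera calls.

## Working session

There is one attempt and no reset: what is moved stays moved. The work goes in short steps, Python scripts to look and compute and a shell command to move; the robot and the scene stay as the last step left them, time stands still between calls to the robot, and variables do not carry over. Pictures are saved under pics/ and viewed, at most 10 in all, crops included, and the job is handed in when it is done.

```bash
ls; mkdir -p pics; python3 - <<'E'
from bench import arm
import cv2,numpy as np
s=arm.read_state();print(s)
for n in("side","top"):
    p,d=arm.capture(n);cv2.imwrite(f"pics/{n}0.png",p[:,:,::-1]);np.savez(f"{n}0.npz",p=p,d=d)
    print(n,arm.calibration(n))
print(arm.calibration("wrist"))
E
```

```text
pics
{'time_s': 0.0, 'joint_positions': array([-1.17545849,  0.508327  , -0.2375345 ,  1.50113596,  0.12568421,
        1.14886209, -0.15481532]), 'joint_vel': array([2.57000500e-04, 8.01761560e-05, 1.05308430e-03, 9.94468813e-04,
       2.81774432e-04, 9.58791234e-04, 6.55377582e-05]), 'tau': array([-1.01912625e-03, -6.20591998e+01, -2.18770131e+00, -2.49664539e+01,
        1.24866844e-02,  1.18670322e-02,  1.25745737e-05]), 'position': array([0.17854528, 0.59844105, 0.23043563]), 'orientation': array([-4.53642491e-01, -3.10842200e+00,  2.71412661e-03]), 'contact_force': array([-0.20508993,  0.42562104,  0.60937757]), 'moment': array([ 0.00735438, -0.01480156,  0.05231092]), 'finger_force': 0.0, 'grip_width': 0.9998216831723723}
side {'vertical_fov': 48.72851481856027, 'cx': 311.34355975630376, 'cy': 195.0607413538197, 'R': array([[-0.95561923, -0.2940417 , -0.01820363],
       [-0.20509572,  0.70836229, -0.67539515],
       [ 0.2114891 , -0.64168711, -0.73723132]]), 't': array([0.53998746, 0.19141916, 0.96787678])}
top {'vertical_fov': 42.91420870326646, 'cx': 321.5700008489222, 'cy': 203.44247269890974, 'R': array([[ 0.01750112, -0.99983911,  0.00393157],
       [-0.99263563, -0.01784618, -0.11981662],
       [ 0.1198675 , -0.00180569, -0.99278826]]), 't': array([-0.0272419 ,  0.5884101 ,  1.49785654])}
{'vertical_fov': 65.70646984690485, 'cx': 319.9269890051474, 'cy': 191.75972542286164, 'mount': array([[ 1.12690901e-03, -9.49603084e-01, -3.13452889e-01,
         8.05883495e-02],
       [ 9.99999316e-01,  1.16802939e-03,  5.66079757e-05,
        -6.12928011e-04],
       [ 3.12367078e-04, -3.13452739e-01,  9.49603751e-01,
        -1.42092518e-01],
       [ 0.00000000e+00,  0.00000000e+00,  0.00000000e+00,
         1.00000000e+00]])}
```

View pics/top0.png

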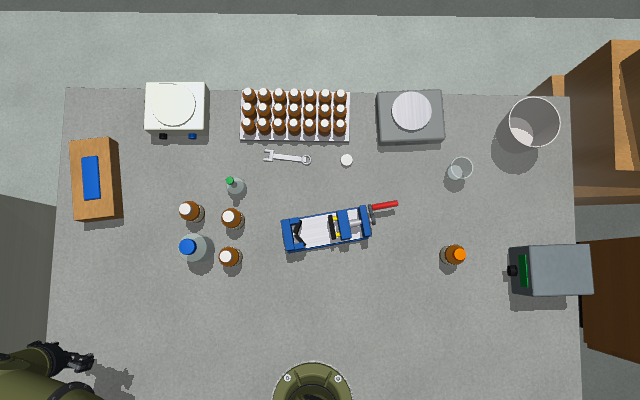

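View pics/side0.png

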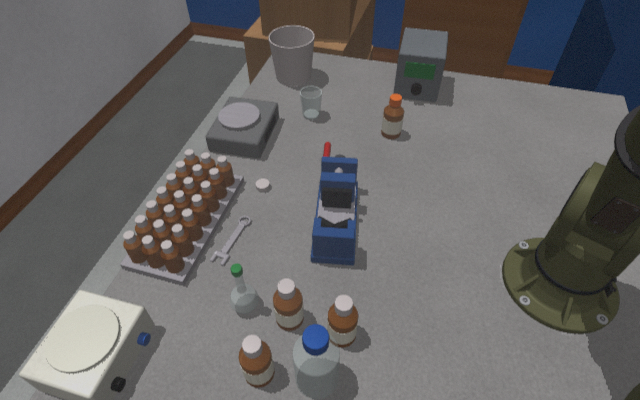

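The top view shows the sample (orange cap at about 458,254) alone on the right. The vise is at about (327,228) with its red handle at (384,206) pointing to world -y. The side view shows the same layout, with the orange cap at (396,100) and the vise at (338,210).

```bash
cat > h.py <<'E'
import numpy as np,cv2
from bench import arm
from scipy.spatial.transform import Rotation as Ro
def f(c): return 200/np.tan(np.radians(c["vertical_fov"]/2))
def cloud(n,d):
    c=arm.calibration(n);v,u=np.mgrid[:400,:640]
    X=np.stack([(u-c["cx"])/f(c)*d,(v-c["cy"])/f(c)*d,d],-1)
    return (X-c["t"])@np.array(c["R"])
def ray(n,u,v):
    c=arm.calibration(n);R=np.array(c["R"]);d=R.T@[(u-c["cx"])/f(c),(v-c["cy"])/f(c),1]
    return -R.T@c["t"],d
def onz(n,u,v,z):
    o,d=ray(n,u,v);return o+d*(z-o[2])/d[2]
def proj(n,X):
    c=arm.calibration(n);q=np.array(c["R"])@X+c["t"];return q[:2]/q[2]*f(c)+[c["cx"],c["cy"]]
def hsv(p): return cv2.cvtColor(p,cv2.COLOR_RGB2HSV)
def mask(p,k):
    h=hsv(p);lo,hi={"orange":((7,190,150),(16,255,255)),"red":((0,160,80),(4,255,255)),"red2":((174,160,80),(180,255,255)),"blue":((100,120,40),(125,255,255)),"yellow":((24,120,100),(34,255,255))}[k]
    m=cv2.inRange(h,lo,hi)
    if k=="red": m|=mask(p,"red2")
    return m
def tri(a,b):
    (o,d),(q,e)=a,b;s=np.linalg.lstsq(np.c_[d,-e],q-o,rcond=None)[0]
    return (o+d*s[0]+q+e*s[1])/2, np.linalg.norm(o+d*s[0]-q-e*s[1])
E
python3 - <<'E'
from h import *
np.set_printoptions(precision=4,suppress=True)
B=[];blue=[]
for n in("top","side"):
    z=np.load(n+"0.npz");p,d=z["p"],z["d"];X=cloud(n,d)
    roi={"top":(slice(190,260),slice(270,480)),"side":(slice(80,270),slice(300,410))}[n]
    for k in("orange","red","blue"):
        m=np.zeros((400,640),bool);m[roi]=mask(p,k)[roi]>0
        nn,l,st,ce=cv2.connectedComponentsWithStats(m.astype(np.uint8))
        if k!="blue": i=1+st[1:,4].argmax();m=l==i
        m&=d>0
        P=X[m];print(n,k,m.sum(),ce[i] if k!="blue" else "",np.median(P,0),P.min(0),P.max(0))
        if k=="orange":
            q=P[P[:,2]>P[:,2].max()-.006];print("  top",len(q),q.mean(0),(q.min(0)+q.max(0))/2)
        if k=="red":
            c=P.mean(0);w=np.linalg.svd(P-c)[2][0];print("  axis",c,w,np.arctan2(w[0],-w[1]))
        if k=="blue": 
            blue.append(P);print(" hist",np.histogram(P[:,2],np.arange(-.01,.13,.01))[0])
P=np.vstack(blue)
for lo,hi in((-.01,.2),(.0,.035),(.095,.115)):
    q=P[(P[:,2]>lo)&(P[:,2]<hi)];print(lo,cv2.minAreaRect(q[:,:2].astype(np.float32)*1000),len(q))
E
```

```text
top orange 29 [462.7586 255.8276] [ 0.4366 -0.4154  0.1282] [ 0.4281 -0.4274  0.0829] [ 0.4506 -0.4014  0.1362]
  top 8 [ 0.4351 -0.4133  0.1323] [ 0.4366 -0.4134  0.1335]
top red 132 [384.3759 204.7669] [ 0.584  -0.2014  0.0669] [ 0.5711 -0.24    0.0585] [ 0.5967 -0.1654  0.0751]
  axis [ 0.5843 -0.202   0.0668] [-0.1886  0.982   0.0045] -2.9518287247843515
top blue 1191  [ 0.5088 -0.0677  0.1025] [ 0.4417 -0.1588  0.014 ] [0.5815 0.099  0.1156]
 hist [  0   0  42 153  10   7  12  16  16  18 158 717  42   0]
side orange 1 [398.  97.] [ 0.4358 -0.4054  0.1288] [ 0.4358 -0.4054  0.1288] [ 0.4358 -0.4054  0.1288]
  top 1 [ 0.4358 -0.4054  0.1288] [ 0.4358 -0.4054  0.1288]
side red 60 [326.35   149.0333] [ 0.5864 -0.21    0.0662] [ 0.5781 -0.2381  0.0628] [ 0.5956 -0.1864  0.0703]
  axis [ 0.5867 -0.2105  0.0664] [-0.1761  0.9844 -0.0049] -2.9645536810731934
side blue 1067  [0.5081 0.0447 0.1038] [ 0.4429 -0.1555  0.0191] [0.5788 0.1034 0.1097]
 hist [  0   0   1  59   3   1   0  12   7   9 112 863   0   0]
-0.01 ((511.9366760253906, -29.041030883789062), (99.70526123046875, 253.48739624023438), 11.41821002960205) 2258
0.0 ((511.65679931640625, -27.65533447265625), (99.70526123046875, 248.9018096923828), 11.41821002960205) 264
0.095 ((511.77294921875, -28.05804443359375), (90.07582092285156, 251.0482635498047), 11.512210845947266) 1867
```

```bash
cat >> h.py <<'E'
VC=np.array([.512,-.028]);YAW=.199
vx=np.array([np.cos(YAW),np.sin(YAW),0]);vy=np.array([-np.sin(YAW),np.cos(YAW),0])
def V(x,y,z): return np.r_[VC,0]+vx*x+vy*y+[0,0,z]
RT=np.c_[vy,vx,[0,0,-1]]   # tool axes for down, y along vise x
def go(*pts,R=RT):
    s=arm.read_state();R0=Ro.from_rotvec(s["orientation"]).as_matrix()
    print("t",s["time_s"],"pos",s["position"].round(4))
    for p in pts: print("dp",(R0.T@(np.array(p)-s["position"])*100).round(2).tolist())
    print("ang",np.degrees(Ro.from_matrix(R0.T@R).as_rotvec()).round(1).tolist())
E
python3 - <<'E'
from h import *
np.set_printoptions(precision=4,suppress=True)
r={}
for n,roi in(("top",(235,275,435,480)),("side",(85,115,380,412))):
    z=np.load(n+"0.npz");p,d=z["p"],z["d"];h=hsv(p)
    m=np.zeros((400,640),np.uint8);a,b,c,e=roi
    m[a:b,c:e]=cv2.inRange(h[a:b,c:e],(4,190,165),(18,255,255))
    k,l,st,ce=cv2.connectedComponentsWithStats(m);i=1+st[1:,4].argmax()
    print(n,st[i],ce[i]);r[n]=ray(n,*ce[i])
    print(" on z .125",onz(n,*ce[i],.125))
    X=cloud(n,d);amb=np.zeros_like(m);amb[a-5:b+25,c:e]=cv2.inRange(h[a-5:b+25,c:e],(4,100,40),(18,255,255))
    P=X[(amb>0)&(d>0)];P=P[(P[:,2]>.01)&(P[:,2]<.14)]
    for lo,hi in((.015,.08),(.106,.124),(.124,.14)):
        q=P[(P[:,2]>lo)&(P[:,2]<hi)]
        if len(q)>3: print(lo,len(q),q.min(0),q.max(0),q.mean(0))
print(tri(r["top"],r["side"]))
go((.55,.3,.38),(.6,0,.38),(.437,-.411,.30))
E
```

```text
top [454 248  12  12 112] [459.5625 253.6786]
 on z .125 [ 0.443  -0.4062  0.125 ]
0.015 20 [ 0.417  -0.3949  0.0632] [ 0.4659 -0.3768  0.0794] [ 0.4412 -0.3823  0.0732]
0.106 24 [ 0.428  -0.4194  0.1077] [ 0.4592 -0.3883  0.1239] [ 0.4435 -0.3965  0.1174]
0.124 108 [ 0.428  -0.4207  0.1246] [ 0.4589 -0.3885  0.1375] [ 0.4426 -0.4044  0.1295]
side [398  97   1   1   1] [398.  97.]
 on z .125 [ 0.4362 -0.4108  0.125 ]
0.015 35 [ 0.4228 -0.5849  0.0179] [ 0.4676 -0.3731  0.0797] [ 0.4497 -0.3978  0.0693]
0.106 59 [ 0.4266 -0.4005  0.107 ] [ 0.4584 -0.3859  0.1238] [ 0.4421 -0.3915  0.1154]
0.124 79 [ 0.4263 -0.4203  0.124 ] [ 0.458  -0.3833  0.1319] [ 0.4415 -0.4017  0.1282]
(array([ 0.4394, -0.4055,  0.1285]), np.float64(0.00713623497784667))
t 0.1 pos [0.1786 0.5985 0.2305]
dp [-44.13, -18.01, -14.92]
dp [-57.49, -45.33, -14.87]
dp [-53.62, -89.36, -6.8]
ang [-0.1, 0.1, 62.0]
```

```bash
python3 -m jog '[{"dp":[-10,-3,-12],"angular":[0,0,8]},{"dp":[-20,-8,-15],"angular":[0,0,16]},{"dp":[-32,-13,-15],"angular":[0,0,24]},{"dp":[-44,-18,-15],"angular":[0,0,32]},{"dp":[-44,-18,-15],"angular":[0,0,40]},{"dp":[-44,-18,-15],"angular":[0,0,48]},{"dp":[-44,-18,-15],"angular":[0,0,56]},{"dp":[-44,-18,-15],"angular":[0,0,62]},{"dp":[-48,-26,-15],"angular":[0,0,62]},{"dp":[-52,-35,-15],"angular":[0,0,62]}]' 30; python3 -c "
from h import *
go((.6,0,.38),(.56,-.25,.34),(.4425,-.404,.28))"
```

```text
t 0.1 pos [0.1786 0.5985 0.2305]
dp [-57.49, -45.33, -14.87]
dp [-60.8, -70.42, -10.83]
dp [-53.94, -88.53, -4.81]
ang [-0.1, 0.1, 62.0]invalid input at $[0]: expected keys dp, angular, hand
```

```bash
python3 -m jog '[{"dp":[-10,-3,-12],"angular":[0,0,8],"hand":8.5},{"dp":[-20,-8,-15],"angular":[0,0,16],"hand":8.5},{"dp":[-32,-13,-15],"angular":[0,0,24],"hand":8.5},{"dp":[-44,-18,-15],"angular":[0,0,32],"hand":8.5},{"dp":[-44,-18,-15],"angular":[0,0,40],"hand":8.5},{"dp":[-44,-18,-15],"angular":[0,0,48],"hand":8.5},{"dp":[-44,-18,-15],"angular":[0,0,56],"hand":8.5},{"dp":[-44,-18,-15],"angular":[0,0,62],"hand":8.5},{"dp":[-48,-26,-15],"angular":[0,0,62],"hand":8.5},{"dp":[-52,-35,-15],"angular":[0,0,62],"hand":8.5}]' 30; python3 -c "
from h import *
go((.6,0,.38),(.56,-.25,.34),(.4425,-.404,.28))"
```

```text
time_s: 1.1
position: [0.5122, 0.279, 0.3684]
orientation: [1.99, 2.431, -0.001]
contact_force: [1.4, -0.2, -0.1]
grip_width: 0.997
finger_force: 0.0
t 1.1 pos [0.5122 0.279  0.3684]
dp [-29.08, 3.1, -1.14]
dp [-52.8, -5.76, 2.87]
dp [-65.57, -20.31, 8.88]
ang [-0.0, 0.0, -0.0]
```

```bash
python3 -m jog '[{"dp":[-5,0.5,0],"angular":[0,0,0],"hand":8.5},{"dp":[-10,1,-1],"angular":[0,0,0],"hand":8.5},{"dp":[-20,2,-1],"angular":[0,0,0],"hand":8.5},{"dp":[-29,3,-1],"angular":[0,0,0],"hand":8.5},{"dp":[-29,3,-1],"angular":[0,0,0],"hand":8.5},{"dp":[-29,3,-1],"angular":[0,0,0],"hand":8.5},{"dp":[-53,-6,3],"angular":[0,0,0],"hand":8.5},{"dp":[-53,-6,3],"angular":[0,0,0],"hand":8.5},{"dp":[-53,-6,3],"angular":[0,0,0],"hand":8.5},{"dp":[-53,-6,3],"angular":[0,0,0],"hand":8.5}]'; python3 -c "
from h import *
go((.4425,-.404,.25))"
```

```text
time_s: 2.1
position: [0.5652, -0.1948, 0.3475]
orientation: [-1.989, -2.431, 0.0]
contact_force: [0.3, -0.4, 1.1]
grip_width: 0.991
finger_force: 0.0
t 2.1 pos [ 0.5652 -0.1948  0.3475]
dp [-18.08, -16.16, 9.75]
ang [-0.0, -0.0, 0.0]
```

```bash
python3 -m jog '[{"dp":[-24,-15,3],"angular":[0,0,0],"hand":8.5},{"dp":[-24,-15,5],"angular":[0,0,0],"hand":8.5},{"dp":[-24,-15,6],"angular":[0,0,0],"hand":8.5},{"dp":[-24,-15,6],"angular":[0,0,0],"hand":8.5},{"dp":[-24,-15,6],"angular":[0,0,0],"hand":8.5},{"dp":[-24,-15,6],"angular":[0,0,0],"hand":8.5}]'; python3 - <<'E'
from h import *
s=arm.read_state();p,d=arm.capture("wrist");cv2.imwrite("pics/w1.png",p[:,:,::-1])
# orange cap via wrist fisheye
c=arm.calibration("wrist");m=cv2.inRange(hsv(p),(4,190,120),(18,255,255))
k,l,st,ce=cv2.connectedComponentsWithStats(m);i=1+st[1:,4].argmax();u,v=ce[i];print(st[i],ce[i])
M=np.array(c["mount"]);R=Ro.from_rotvec(s["orientation"]).as_matrix()
q=np.array([u-c["cx"],v-c["cy"]]);r=np.linalg.norm(q);th=r/f(c)
dr=np.r_[q/r*np.sin(th),np.cos(th)]
o=s["position"]+R@M[:3,3];w=R@M[:3,:3]@dr
print("cap z.125:",o+w*(.125-o[2])/w[2])
go((.4425,-.404,.25),(.4425,-.404,.097))
E
```

```text
time_s: 2.7
position: [0.4642, -0.4606, 0.2869]
orientation: [-1.991, -2.428, 0.002]
contact_force: [-0.0, -0.1, 1.1]
grip_width: 0.996
finger_force: 0.0
[290 100  38  35 161] [308.07453416 117.26708075]
cap z.125: [ 0.44122791 -0.40788383  0.125     ]
t 2.75 pos [ 0.4592 -0.4666  0.285 ]
dp [6.47, -0.44, 3.49]
dp [6.49, -0.33, 18.79]
ang [-0.4, 0.1, -0.5]
```

```bash
python3 -m jog '[{"dp":[3,-0.4,1],"angular":[0,0,0],"hand":8.5},{"dp":[6.5,-0.4,3],"angular":[0,0,0],"hand":8.5},{"dp":[6.5,-0.4,3],"angular":[0,0,0],"hand":8.5},{"dp":[6.5,-0.4,3],"angular":[0,0,0],"hand":8.5},{"dp":[6.5,-0.4,3],"angular":[0,0,0],"hand":8.5}]'; python3 - <<'E'
from h import *
s=arm.read_state();p,d=arm.capture("wrist");cv2.imwrite("pics/w2.png",p[:,:,::-1])
go((.4425,-.404,.25),(.4425,-.404,.097))
E
```

```text
time_s: 3.25
position: [0.4501, -0.396, 0.2588]
orientation: [1.989, 2.43, -0.001]
contact_force: [0.5, -0.6, -0.5]
grip_width: 0.997
finger_force: 0.0
t 3.3 pos [ 0.4501 -0.3962  0.2588]
dp [-0.61, -0.9, 0.88]
dp [-0.58, -0.91, 16.18]
ang [0.0, 0.1, -0.0]
```

View pics/w2.png

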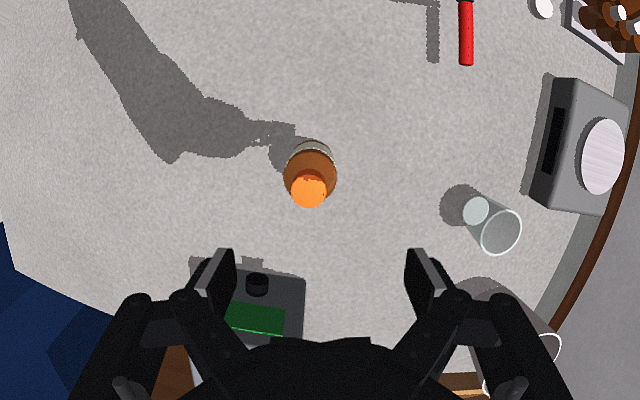

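The wrist view shows the orange cap at (309,192), midway between the open fingers and about 9 mm off sideways. This agrees with the earlier estimate, so I'm descending.

```bash
python3 -m jog '[{"dp":[-0.7,-0.9,2],"angular":[0,0,0],"hand":8.5},{"dp":[-0.7,-0.9,6],"angular":[0,0,0],"hand":8.5},{"dp":[-0.7,-0.9,10],"angular":[0,0,0],"hand":8.5},{"dp":[-0.7,-0.9,14],"angular":[0,0,0],"hand":8.5},{"dp":[-0.7,-0.9,16.2],"angular":[0,0,0],"hand":8.5},{"dp":[-0.7,-0.9,16.2],"angular":[0,0,0],"hand":8.5},{"dp":[-0.7,-0.9,16.2],"angular":[0,0,0],"hand":5},{"dp":[-0.7,-0.9,16.2],"angular":[0,0,0],"hand":2.5},{"dp":[-0.7,-0.9,16.2],"angular":[0,0,0],"hand":2.5},{"dp":[-0.7,-0.9,16.2],"angular":[0,0,0],"hand":2.5}]' 30; python3 -m jog '[{"dp":[0,0,0],"angular":[0,0,0],"hand":2.5},{"dp":[0,0,0],"angular":[0,0,0],"hand":2.5},{"dp":[0,0,0],"angular":[0,0,0],"hand":2.5}]'
```

```text
time_s: 4.3
position: [0.4425, -0.4045, 0.0977]
orientation: [1.988, 2.429, -0.001]
contact_force: [-0.5, -0.0, 4.8]
grip_width: 0.391
finger_force: 29.3
time_s: 4.6
position: [0.4425, -0.4045, 0.0976]
orientation: [1.989, 2.429, -0.001]
contact_force: [-1.3, -0.2, 6.9]
grip_width: 0.389
finger_force: 29.5
```

```bash
python3 -m jog '[{"dp":[0,0,-2],"angular":[0,0,0],"hand":2.5},{"dp":[0,0,-5],"angular":[0,0,0],"hand":2.5},{"dp":[0,0,-8],"angular":[0,0,0],"hand":2.5},{"dp":[0,0,-12],"angular":[0,0,0],"hand":2.5},{"dp":[0,0,-16],"angular":[0,0,0],"hand":2.5},{"dp":[0,0,-16],"angular":[0,0,0],"hand":2.5},{"dp":[0,0,-16],"angular":[0,0,0],"hand":2.5}]'; python3 -c "
from h import *
go(V(0,36,0)*0+V(0,.036,.2576),V(0,.036,.1276))"
```

```text
time_s: 5.3
position: [0.4422, -0.4036, 0.2567]
orientation: [1.989, 2.43, 0.0]
contact_force: [-0.1, 0.6, -4.0]
grip_width: 0.387
finger_force: 30.9
t 5.3 pos [ 0.4422 -0.4036  0.2567]
dp [39.04, 14.27, -0.11]
dp [39.05, 14.26, 12.89]
ang [0.1, 0.1, 0.0]
```

```bash
python3 -m jog '[{"dp":[2,1,0],"angular":[0,0,0],"hand":2.5},{"dp":[6,2.5,0],"angular":[0,0,0],"hand":2.5},{"dp":[10,4,0],"angular":[0,0,0],"hand":2.5},{"dp":[14,6,0],"angular":[0,0,0],"hand":2.5},{"dp":[18,8,0],"angular":[0,0,0],"hand":2.5},{"dp":[22,9,0],"angular":[0,0,0],"hand":2.5},{"dp":[26,10,0],"angular":[0,0,0],"hand":2.5},{"dp":[30,11.5,0],"angular":[0,0,0],"hand":2.5},{"dp":[34,13,0],"angular":[0,0,0],"hand":2.5},{"dp":[37,14,0],"angular":[0,0,0],"hand":2.5}]';python3 -m jog '[{"dp":[1.5,0.3,0],"angular":[0,0,0],"hand":2.5},{"dp":[2,0.3,0],"angular":[0,0,0],"hand":2.5},{"dp":[2,0.3,0],"angular":[0,0,0],"hand":2.5},{"dp":[2,0.3,0],"angular":[0,0,0],"hand":2.5}]'; python3 - <<'E'
from h import *
np.set_printoptions(precision=4,suppress=True)
go(V(0,.036,.20),V(0,.036,.1276))
tiles=[]
for n in("top","side"):
    p,d=arm.capture(n);np.savez(n+"1.npz",p=p,d=d)
    a,b=(180,270) if n=="top" else (325,340)
    u,v=proj(n,V(0,0,.1)).astype(int)
    t=cv2.resize(p[max(v-75,0):v+75,u-100:u+100],None,fx=3.9,fy=3.9,interpolation=cv2.INTER_NEAREST)[:,:,::-1][:580]
    cv2.imwrite(f"pics/{n}1.png",t);print(n,u-100,v-75)
E
```

```text
time_s: 6.3
position: [0.5053, -0.0098, 0.2542]
orientation: [-1.984, -2.431, 0.002]
contact_force: [-0.3, -0.3, -2.4]
grip_width: 0.389
finger_force: 30.8
time_s: 6.7
position: [0.5047, 0.0054, 0.2555]
orientation: [-1.992, -2.429, 0.002]
contact_force: [0.6, -0.4, -3.2]
grip_width: 0.39
finger_force: 30.8
t 6.7 pos [0.5047 0.0054 0.2555]
dp [0.18, 0.06, 5.55]
dp [0.19, 0.07, 12.79]
ang [-0.1, 0.0, -0.1]
top 225 152
side 236 119
```

View pics/side1.png

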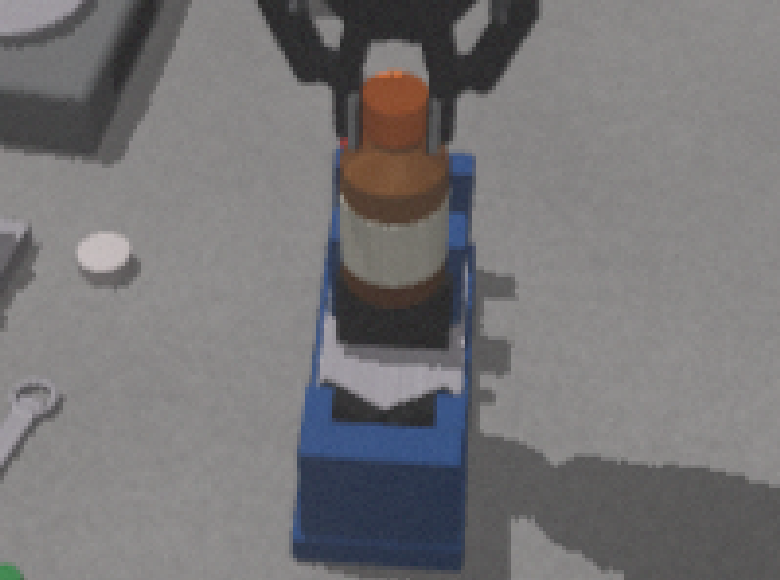

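The side crop shows the bottle held upright above the bed, its axis at about x=395 near the line from the V bottom (387,408) to the pad (392,330). The blue frame is clear.

```bash
python3 - <<'E'
from h import *
from scipy.optimize import least_squares
np.set_printoptions(precision=4,suppress=True)
toV=lambda X:np.stack([(X-np.r_[VC,0])@vx,(X-np.r_[VC,0])@vy,X[...,2]],-1)
z=np.load("side1.npz");p,d=z["p"],z["d"];X=toV(cloud("side",d))
in_=(abs(X[...,0])<.06)&(X[...,1]>-.02)&(X[...,1]<.1)&(d>0)
for lo,hi,r in((.165,.235,.029),(.266,.285,.017)):
    P=X[in_&(X[...,2]>lo)&(X[...,2]<hi)];P=P[abs(P[:,0]-np.median(P[:,0]))<.028 if r>.02 else abs(P[:,0])<.017]
    s=least_squares(lambda c:np.hypot(P[:,0]-c[0],P[:,1]-c[1])-r,[0,.036],loss="soft_l1",f_scale=.002)
    print("axis",lo,len(P),s.x,np.abs(s.fun).mean())
tip=(arm.read_state()["position"]);print("tcp V",toV(tip))
z=np.load("top0.npz");p,d=z["p"],z["d"];X=toV(cloud("top",d));v=p.max(-1)
for n in("top0","side0"):
    z=np.load(n+".npz");p,d=z["p"],z["d"];X=toV(cloud(n[:-1],d));g=p.astype(int).max(-1)
    # dark points at pad top / V-jaw
    P=X[(d>0)&(g<60)&(abs(X[...,0])<.03)&(X[...,2]>.085)&(X[...,2]<.106)&(abs(X[...,1])<.1)]
    print(n,np.histogram(P[:,1],np.arange(-.06,.1,.005)))
    b=X[(d>0)&(mask(p,"blue")>0)&(abs(X[...,0])<.04)&(X[...,2]>.095)&(X[...,2]<.12)&(abs(X[...,1])<.13)]
    print(np.histogram(b[:,1],np.arange(-.14,.14,.005))[0])
    y=X[(d>0)&(mask(p,"yellow")>0)&(abs(X[...,0])<.04)&(abs(X[...,1])<.1)];print("yel",len(y),y.min(0) if len(y) else"",y.max(0) if len(y) else"")
E
```

```text
axis 0.165 625 [-0.0008  0.0336] 0.00078798808298894
axis 0.266 129 [0.0004 0.0331] 0.0009550102109874871
tcp V [-0.0002  0.034   0.2559]
top0 (array([ 0,  0,  0,  0,  5,  0,  0, 31, 37, 13,  0,  0,  0,  0,  0,  0,  0,
        0,  0,  0,  0,  0,  0,  0,  0,  3, 11, 17, 27, 17,  2]), array([-0.06 , -0.055, -0.05 , -0.045, -0.04 , -0.035, -0.03 , -0.025,
       -0.02 , -0.015, -0.01 , -0.005, -0.   ,  0.005,  0.01 ,  0.015,
        0.02 ,  0.025,  0.03 ,  0.035,  0.04 ,  0.045,  0.05 ,  0.055,
        0.06 ,  0.065,  0.07 ,  0.075,  0.08 ,  0.085,  0.09 ,  0.095]))
[ 0  0  6 45 49 49 44  0  0  0  0  0  0  0 35 47 50 49 47 48 10  0  0  0
  0  0  0  0  0  0  0  0  0  0  0  0  0  0  0  0  0  1 12 16 12 11 14 32
 49 48 49 50 31  0  0  0]
yel 34 [-0.0291 -0.0393  0.0664] [ 0.029  -0.0251  0.0963]
side0 (array([  0,   0,   0,   0,   1,   0,   0,  29,  43, 115,   1,   0,   0,
         0,   0,   0,   0,   0,   0,   0,   0,   0,   0,   0,   0,   1,
         8,  22,  50,  46,  12]), array([-0.06 , -0.055, -0.05 , -0.045, -0.04 , -0.035, -0.03 , -0.025,
       -0.02 , -0.015, -0.01 , -0.005, -0.   ,  0.005,  0.01 ,  0.015,
        0.02 ,  0.025,  0.03 ,  0.035,  0.04 ,  0.045,  0.05 ,  0.055,
        0.06 ,  0.065,  0.07 ,  0.075,  0.08 ,  0.085,  0.09 ,  0.095]))
[ 0  0  0 20 42 46 46  2  0  0  0  0  0  0 15 51 46 53 46 62 12  0  0  0
  0  0  0  0  0  0  0  0  0  0  0  0  0  0  0  0  0  0 14 16 20 14 20  7
 61 75 65 69 73  5  0  0]
yel 0
```

```bash
python3 - <<'E'
from h import *
np.set_printoptions(precision=4,suppress=True)
toV=lambda X:np.stack([(X-np.r_[VC,0])@vx,(X-np.r_[VC,0])@vy,X[...,2]],-1)
for n in("top0","side0"):
    z=np.load(n+".npz");p,d=z["p"],z["d"];X=toV(cloud(n[:-1],d));g=p.astype(int).max(-1);print(n)
    D=(d>0)&(g<75)&(X[...,2]>.092)&(X[...,2]<.105)
    for x in np.arange(-.042,.043,.007):
        P=X[D&(abs(X[...,0]-x)<.0035)];a=P[P[:,1]>.04][:,1];b=P[(P[:,1]<.0)&(P[:,1]>-.03)][:,1]
        print(round(x,3),"V",len(a),a.min() if len(a) else 0,a.max() if len(a) else 0,"pad",(b.min(),b.max()) if len(b) else 0)
    b=X[(d>0)&(mask(p,"blue")>0)&(abs(X[...,0])<.06)&(abs(X[...,1])<.15)]
    for lo,hi in((.01,.04),(.09,.12)):
        q=b[(b[:,2]>lo)&(b[:,2]<hi)];print("blue",lo,q.min(0),q.max(0))
    r=X[(d>0)&(mask(p,"red")>0)&(X[...,1]<-.14)&(X[...,1]>-.25)&(abs(X[...,0])<.06)];print("red",len(r),r.mean(0),r.min(0),r.max(0))
E
```

```text
top0
-0.042 V 2 0.11297818643971667 0.11573753072981788 pad 0
-0.035 V 2 0.06735003712672794 0.06802998868491555 pad (np.float64(-0.023048539765871835), np.float64(-0.014007106375844427))
-0.028 V 7 0.06928297020205033 0.08096799642990019 pad (np.float64(-0.02399611819079688), np.float64(-0.014634631838481014))
-0.021 V 9 0.0715200939969647 0.08517215880960241 pad (np.float64(-0.02458470216421639), np.float64(-0.013460752827782738))
-0.014 V 9 0.07608710647095841 0.08983753998517541 pad (np.float64(-0.023211013043166782), np.float64(-0.01441683871244343))
-0.007 V 12 0.08020837724678012 0.09783090334959803 pad (np.float64(-0.02441627880160565), np.float64(-0.013187979370268865))
-0.0 V 3 0.08456478584786703 0.08746758891447418 pad (np.float64(-0.023528932761617116), np.float64(-0.014222772076290538))
0.007 V 10 0.08009215885817945 0.0980652385793734 pad (np.float64(-0.02422192036565366), np.float64(-0.013240634310470546))
0.014 V 12 0.0763800881151159 0.08809262688371047 pad (np.float64(-0.023077253520513995), np.float64(-0.013949729623082817))
0.021 V 12 0.07204280676296419 0.084238
[... 1555 characters left out ...]
p.float64(-0.02333699999626314), np.float64(-0.011646488419819872))
0.021 V 28 0.07287540666695333 0.12574025257293878 pad (np.float64(-0.02365375073535334), np.float64(-0.01012604756174933))
0.028 V 16 0.06747416475340073 0.12517022983081544 pad (np.float64(-0.02230157603120021), np.float64(-0.012895133092902173))
0.035 V 7 0.12253538138093983 0.12527939997006923 pad (np.float64(-0.020894758033106562), np.float64(-0.012370696120819001))
0.042 V 1 0.12502415196497413 0.12502415196497413 pad 0
blue 0.01 [-0.0489 -0.0962  0.0191] [0.0482 0.1248 0.0381]
blue 0.09 [-0.0455 -0.125   0.0907] [0.0437 0.1254 0.1097]
red 60 [ 0.0371 -0.1937  0.0664] [ 0.0307 -0.2213  0.0628] [ 0.0437 -0.1689  0.0703]
```

View pics/top1.png

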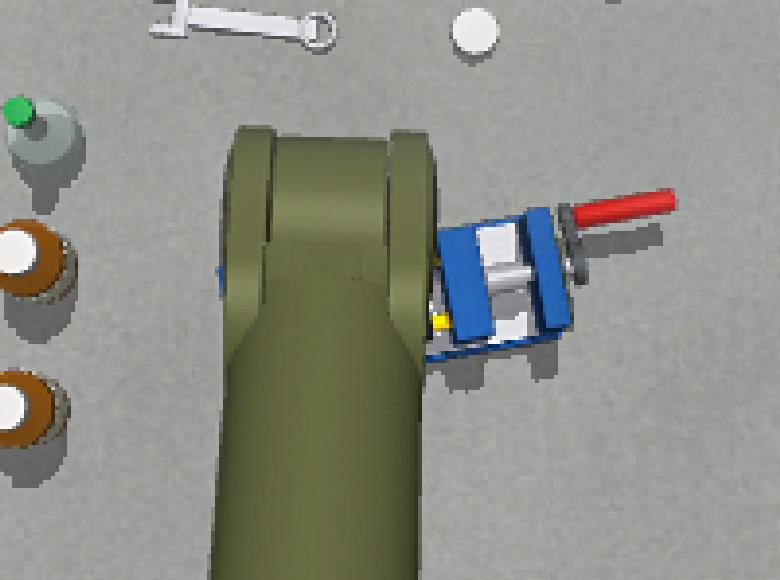

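The top crop shows only the arm over the vise, plus the blue block, bearing block and handle at (625,207). The V-jaw, handle and pad edges together put the vise origin 4.7 mm further along +y, so I'll correct that, then lower the bottle.

```bash
sed -i 's/^def V(/VC=VC+vy[:2]*.0047\ndef V(/' h.py; python3 -c "
from h import *
go(V(0,.038,.20),V(0,.038,.1280))"
```

```text
t 6.8 pos [0.505  0.0053 0.2559]
dp [0.87, 0.02, 5.59]
dp [0.87, 0.03, 12.79]
ang [-0.0, 0.0, -0.1]
```

```bash
python3 -m jog '[{"dp":[0.5,0,1],"angular":[0,0,0],"hand":2.5},{"dp":[0.9,0,3],"angular":[0,0,0],"hand":2.5},{"dp":[0.9,0,5],"angular":[0,0,0],"hand":2.5},{"dp":[0.9,0,7],"angular":[0,0,0],"hand":2.5},{"dp":[0.9,0,9],"angular":[0,0,0],"hand":2.5},{"dp":[0.9,0,10.5],"angular":[0,0,0],"hand":2.5},{"dp":[0.9,0,11.5],"angular":[0,0,0],"hand":2.5},{"dp":[0.9,0,12],"angular":[0,0,0],"hand":2.5},{"dp":[0.9,0,12.2],"angular":[0,0,0],"hand":2.5},{"dp":[0.9,0,12.2],"angular":[0,0,0],"hand":2.5}]'; python3 -c "
from h import *
go(V(0,.038,.1280))"
```

```text
time_s: 7.8
position: [0.5037, 0.0157, 0.1343]
orientation: [1.99, 2.431, 0.0]
contact_force: [0.8, -0.2, -2.4]
grip_width: 0.387
finger_force: 30.8
t 7.8 pos [0.5037 0.0157 0.1343]
dp [-0.17, -0.05, 0.63]
ang [0.0, 0.0, -0.0]
```

```bash
python3 -m jog '[{"dp":[-0.1,0,0.2],"angular":[0,0,0],"hand":2.5},{"dp":[-0.1,0,0.4],"angular":[0,0,0],"hand":2.5},{"dp":[-0.1,0,0.5],"angular":[0,0,0],"hand":2.5},{"dp":[-0.1,0,0.5],"angular":[0,0,0],"hand":2.5},{"dp":[-0.1,0,0.5],"angular":[0,0,0],"hand":2.5}]'; python3 -m jog '[{"dp":[0,0,0.1],"angular":[0,0,0],"hand":2.5},{"dp":[0,0,0.1],"angular":[0,0,0],"hand":2.5},{"dp":[0,0,0.1],"angular":[0,0,0],"hand":2.5}]'
```

```text
time_s: 8.3
position: [0.5037, 0.0148, 0.1292]
orientation: [1.99, 2.431, 0.0]
contact_force: [0.5, 0.1, -2.9]
grip_width: 0.386
finger_force: 30.8
time_s: 8.6
position: [0.5037, 0.0147, 0.1281]
orientation: [-1.99, -2.431, 0.0]
contact_force: [0.0, -0.1, -3.4]
grip_width: 0.388
finger_force: 30.8
```

```bash
python3 -m jog '[{"dp":[0,0,0.05],"angular":[0,0,0],"hand":2.5},{"dp":[0,0,0.1],"angular":[0,0,0],"hand":2.5},{"dp":[0,0,0.1],"angular":[0,0,0],"hand":2.5},{"dp":[0,0,0.1],"angular":[0,0,0],"hand":2.5}]'; python3 -m jog '[{"dp":[0,0,0.05],"angular":[0,0,0],"hand":2.5},{"dp":[0,0,0.1],"angular":[0,0,0],"hand":2.5},{"dp":[0,0,0.1],"angular":[0,0,0],"hand":2.5}]'
```

```text
time_s: 9.0
position: [0.5038, 0.0147, 0.1276]
orientation: [1.99, 2.431, 0.001]
contact_force: [-1.6, -0.7, 6.0]
grip_width: 0.388
finger_force: 31.5
time_s: 9.3
position: [0.5039, 0.0146, 0.1276]
orientation: [1.99, 2.43, 0.002]
contact_force: [-5.1, -0.0, 15.5]
grip_width: 0.385
finger_force: 32.7
```

```bash
python3 -m jog '[{"dp":[0,0,-0.15],"angular":[0,0,0],"hand":2.5},{"dp":[0,0,-0.15],"angular":[0,0,0],"hand":3.2},{"dp":[0,0,-0.15],"angular":[0,0,0],"hand":3.8},{"dp":[0,0,-0.15],"angular":[0,0,0],"hand":5},{"dp":[0,0,-0.15],"angular":[0,0,0],"hand":7},{"dp":[0,0,-0.15],"angular":[0,0,0],"hand":7},{"dp":[0,0,-0.15],"angular":[0,0,0],"hand":7},{"dp":[0,0,-3],"angular":[0,0,0],"hand":7},{"dp":[0,0,-7],"angular":[0,0,0],"hand":7},{"dp":[0,0,-12],"angular":[0,0,0],"hand":7}]'; python3 -c "
from h import *
go(V(0,-.1,.26),V(.0365,-.203,.25))"
```

```text
time_s: 10.3
position: [0.5026, 0.0147, 0.2462]
orientation: [-1.989, -2.429, 0.004]
contact_force: [1.0, 0.2, -0.8]
grip_width: 0.82
finger_force: 0.0
t 10.3 pos [0.5026 0.0147 0.2462]
dp [-13.9, 0.08, -1.38]
dp [-24.2, 3.73, -0.39]
ang [-0.2, -0.0, -0.0]
```

```bash
python3 -m jog '[{"dp":[-4,0.6,0],"angular":[0,0,0],"hand":5},{"dp":[-8,1.2,0],"angular":[0,0,0],"hand":5},{"dp":[-12,2,0],"angular":[0,0,0],"hand":5},{"dp":[-16,3,0],"angular":[0,0,0],"hand":5},{"dp":[-20,3.5,0],"angular":[0,0,0],"hand":5},{"dp":[-24.5,3.7,0],"angular":[0,0,0],"hand":5},{"dp":[-24.5,3.7,0],"angular":[0,0,0],"hand":5},{"dp":[-24.5,3.7,0],"angular":[0,0,0],"hand":5}]'; python3 - <<'E'
from h import *
from scipy.optimize import least_squares
np.set_printoptions(precision=4,suppress=True)
toV=lambda X:np.stack([(X-np.r_[VC,0])@vx,(X-np.r_[VC,0])@vy,X[...,2]],-1)
s=arm.read_state();p,d=arm.capture("wrist");cv2.imwrite("pics/w3.png",p[:,:,::-1]);np.savez("w3.npz",p=p,d=d,pos=s["position"],o=s["orientation"])
c=arm.calibration("wrist");M=np.array(c["mount"]);R=Ro.from_rotvec(s["orientation"]).as_matrix()
m=mask(p,"red");k,l,st,ce=cv2.connectedComponentsWithStats(m);i=1+st[1:,4].argmax();print(st[i],ce[i])
v,u=np.nonzero((l==i)&(d>0));Z=d[v,u];q=np.stack([u-c["cx"],v-c["cy"]],-1);r=np.linalg.norm(q,axis=1)+1e-9
th=r/f(c);C=np.c_[q/r[:,None]*(np.tan(th)*Z)[:,None],Z]
W=toV(s["position"]+(C@M[:3,:3].T+M[:3,3])@R.T)
print("handle V",len(W),W.mean(0),np.percentile(W,2,0),np.percentile(W,98,0))
f2=least_squares(lambda c:np.hypot(W[:,0]-c[0],W[:,2]-c[1])-.009,[.037,.06],loss="soft_l1",f_scale=.001);print(f2.x)
x,z=f2.x;print("angle",np.degrees(np.arctan2(x,z-.08)),np.hypot(x,z-.08))
p,d=arm.capture("side");X=toV(cloud("side",d));np.savez("side2.npz",p=p,d=d)
for lo,hi,r in((.05,.11,.029),(.138,.158,.017)):
    P=X[(d>0)&(abs(X[...,0])<r-.002)&(X[...,1]>.03)&(X[...,1]<.07)&(X[...,2]>lo)&(X[...,2]<hi)]
    if r>.02: P=P[P[:,2]>.1]
    f3=least_squares(lambda c:np.hypot(P[:,0]-c[0],P[:,1]-c[1])-r,[0,.036],loss="soft_l1",f_scale=.002);print("bottle",len(P),f3.x)
go(V(x,-.203,.25))
E
```

```text
time_s: 11.1
position: [0.5879, -0.2194, 0.2455]
orientation: [-1.993, -2.428, 0.001]
contact_force: [0.4, -0.1, 0.4]
grip_width: 0.585
finger_force: 0.0
[ 311  118   16   72 1117] [318.5989 153.0859]
handle V 1114 [ 0.0347 -0.1906  0.0666] [ 0.0266 -0.2282  0.0613] [ 0.0427 -0.1546  0.0693]
[0.0348 0.0593]
angle 120.75560855916511 0.04054186724813444
bottle 66 [-0.0006  0.0382]
bottle 104 [-0.0009  0.0379]
t 11.2 pos [ 0.5883 -0.2168  0.2459]
dp [0.19, -0.27, -0.41]
ang [-0.0, -0.1, 0.1]
```

View pics/w3.png

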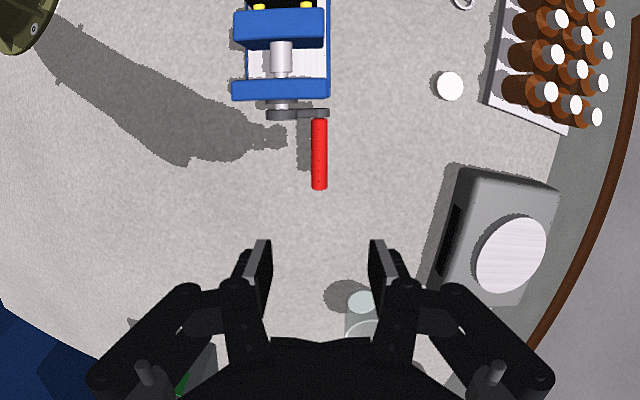

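The wrist view shows the handle at (319,153), parallel to the fingers' plane and about 3 mm off centre, with the crank arm at (300,112). Crank angle is about 2.1 rad, consistent with a jaw travel of 5.3 mm. The bottle stands at vise (-1, 38) mm.

```bash
python3 -m jog '[{"dp":[-0.1,-0.3,3],"angular":[0,0,0],"hand":5},{"dp":[-0.1,-0.3,7],"angular":[0,0,0],"hand":5},{"dp":[-0.1,-0.3,11],"angular":[0,0,0],"hand":5},{"dp":[-0.1,-0.3,15],"angular":[0,0,0],"hand":5},{"dp":[-0.1,-0.3,18],"angular":[0,0,0],"hand":5},{"dp":[-0.1,-0.3,20],"angular":[0,0,0],"hand":5},{"dp":[-0.1,-0.3,20.8],"angular":[0,0,0],"hand":5},{"dp":[-0.1,-0.3,20.8],"angular":[0,0,0],"hand":5}]'; python3 -m jog '[{"dp":[0,0,0],"angular":[0,0,0],"hand":3},{"dp":[0,0,0],"angular":[0,0,0],"hand":1},{"dp":[0,0,0],"angular":[0,0,0],"hand":1},{"dp":[0,0,0],"angular":[0,0,0],"hand":1},{"dp":[0,0,0],"angular":[0,0,0],"hand":1}]' 40;  python3 -c "
from h import *
toV=lambda X:((X-np.r_[VC,0])@vx,(X-np.r_[VC,0])@vy)
s=arm.read_state();print(toV(s['position']))"
```

```text
time_s: 12.0
position: [0.5854, -0.2182, 0.0376]
orientation: [-1.987, -2.431, 0.0]
contact_force: [0.2, -0.2, 0.4]
grip_width: 0.585
finger_force: 0.0
time_s: 12.5
position: [0.5862, -0.2199, 0.0389]
orientation: [1.989, 2.43, 0.001]
contact_force: [1.3, 0.2, 1.6]
grip_width: 0.198
finger_force: 38.9
(np.float64(0.03479639114336501), np.float64(-0.20750078429236987))
```

```bash
cat > tab.py <<'E'
import sys,numpy as np
a,st,n=map(float,sys.argv[1:4]);a0=np.radians(a)
for k in range(1,int(n)+1):
    t=np.radians(a+st*k);print(a+st*k,"[0,%.2f,%.2f]"%(4.2*(np.sin(t)-np.sin(a0)),-4.2*(np.cos(t)-np.cos(a0))))
E
python3 tab.py 122 12 5;echo; python3 tab.py 182 24 10
```

```text
134.0 [0,-0.54,0.69]
146.0 [0,-1.21,1.26]
158.0 [0,-1.99,1.67]
170.0 [0,-2.83,1.91]
182.0 [0,-3.71,1.97]

206.0 [0,-1.69,-0.42]
230.0 [0,-3.07,-1.50]
254.0 [0,-3.89,-3.04]
278.0 [0,-4.01,-4.78]
302.0 [0,-3.42,-6.42]
326.0 [0,-2.20,-7.68]
350.0 [0,-0.58,-8.33]
374.0 [0,1.16,-8.27]
398.0 [0,2.73,-7.51]
422.0 [0,3.85,-6.17]
```

```bash
python3 -m jog '[{"dp":[0,-0.54,0.69],"angular":[0,0,0],"hand":1},{"dp":[0,-1.21,1.26],"angular":[0,0,0],"hand":1},{"dp":[0,-1.99,1.67],"angular":[0,0,0],"hand":1},{"dp":[0,-2.83,1.91],"angular":[0,0,0],"hand":1},{"dp":[0,-3.71,1.97],"angular":[0,0,0],"hand":1},{"dp":[0,-3.71,1.97],"angular":[0,0,0],"hand":1}]';  python3 -c "
from h import *
toV=lambda X:((X-np.r_[VC,0])@vx,(X-np.r_[VC,0])@vy)
s=arm.read_state();print(toV(s['position']))"
```

```text
time_s: 13.1
position: [0.5467, -0.2277, 0.018]
orientation: [-1.99, -2.428, 0.003]
contact_force: [-2.1, -2.6, -2.3]
grip_width: 0.198
finger_force: 39.0
(np.float64(-0.005475121716572965), np.float64(-0.20733964602096283))
```

```bash
python3 -m jog '[{"dp":[0,-1.69,-0.42],"angular":[0,0,0],"hand":1},{"dp":[0,-3.07,-1.5],"angular":[0,0,0],"hand":1},{"dp":[0,-3.89,-3.04],"angular":[0,0,0],"hand":1},{"dp":[0,-4.01,-4.78],"angular":[0,0,0],"hand":1},{"dp":[0,-3.42,-6.42],"angular":[0,0,0],"hand":1},{"dp":[0,-2.2,-7.68],"angular":[0,0,0],"hand":1},{"dp":[0,-0.58,-8.33],"angular":[0,0,0],"hand":1},{"dp":[0,1.16,-8.27],"angular":[0,0,0],"hand":1},{"dp":[0,2.73,-7.51],"angular":[0,0,0],"hand":1},{"dp":[0,3.85,-6.17],"angular":[0,0,0],"hand":1}]';  python3 -c "
from h import *
toV=lambda X:((X-np.r_[VC,0])@vx,(X-np.r_[VC,0])@vy)
s=arm.read_state();print(toV(s['position']))";python3 -m jog '[{"dp":[0,0,0],"angular":[0,0,0],"hand":1},{"dp":[0,0,0],"angular":[0,0,0],"hand":1}]'; python3 -c "
from h import *
toV=lambda X:((X-np.r_[VC,0])@vx,(X-np.r_[VC,0])@vy)
s=arm.read_state();print(toV(s['position']))";python3 tab.py 422 24 10
```

```text
time_s: 14.1
position: [0.5865, -0.2198, 0.0806]
orientation: [-1.99, -2.43, 0.002]
contact_force: [-7.5, -3.8, -1.5]
grip_width: 0.197
finger_force: 42.4
(np.float64(0.03511851528435553), np.float64(-0.20740986471580464))
time_s: 14.3
position: [0.5869, -0.2197, 0.0794]
orientation: [-1.99, -2.431, 0.001]
contact_force: [0.2, -2.4, -4.9]
grip_width: 0.191
finger_force: 42.1
(np.float64(0.03548708617293563), np.float64(-0.20737700452809701))
446.0 [0,0.48,1.68]
470.0 [0,0.24,3.41]
494.0 [0,-0.69,4.89]
518.0 [0,-2.14,5.87]
542.0 [0,-3.85,6.17]
566.0 [0,-5.55,5.75]
590.0 [0,-6.93,4.67]
614.0 [0,-7.75,3.13]
638.0 [0,-7.87,1.39]
662.0 [0,-7.27,-0.25]
```

```bash
python3 -m jog '[{"dp":[0,0.48,1.68],"angular":[0,0,0],"hand":1},{"dp":[0,0.24,3.41],"angular":[0,0,0],"hand":1},{"dp":[0,-0.69,4.89],"angular":[0,0,0],"hand":1},{"dp":[0,-2.14,5.87],"angular":[0,0,0],"hand":1},{"dp":[0,-3.85,6.17],"angular":[0,0,0],"hand":1},{"dp":[0,-5.55,5.75],"angular":[0,0,0],"hand":1},{"dp":[0,-6.93,4.67],"angular":[0,0,0],"hand":1},{"dp":[0,-7.75,3.13],"angular":[0,0,0],"hand":1},{"dp":[0,-7.87,1.39],"angular":[0,0,0],"hand":1},{"dp":[0,-7.27,-0.25],"angular":[0,0,0],"hand":1}]';  python3 -c "
from h import *
toV=lambda X:((X-np.r_[VC,0])@vx,(X-np.r_[VC,0])@vy)
s=arm.read_state();print(toV(s['position']))";python3 tab.py 662 24 9
```

```text
time_s: 15.3
position: [0.516, -0.2339, 0.0841]
orientation: [1.99, 2.429, 0.002]
contact_force: [11.7, -1.4, -14.8]
grip_width: 0.195
finger_force: 41.2
(np.float64(-0.036735372251345676), np.float64(-0.20729949206847617))
686.0 [0,1.21,-1.26]
710.0 [0,2.83,-1.91]
734.0 [0,4.58,-1.85]
758.0 [0,6.15,-1.08]
782.0 [0,7.27,0.25]
806.0 [0,7.75,1.93]
830.0 [0,7.51,3.66]
854.0 [0,6.58,5.14]
878.0 [0,5.14,6.12]
```

```bash
python3 -m jog '[{"dp":[0,1.21,-1.26],"angular":[0,0,0],"hand":1},{"dp":[0,2.83,-1.91],"angular":[0,0,0],"hand":1},{"dp":[0,4.58,-1.85],"angular":[0,0,0],"hand":1},{"dp":[0,6.15,-1.08],"angular":[0,0,0],"hand":1},{"dp":[0,7.27,0.25],"angular":[0,0,0],"hand":1},{"dp":[0,7.75,1.93],"angular":[0,0,0],"hand":1},{"dp":[0,7.51,3.66],"angular":[0,0,0],"hand":1},{"dp":[0,6.58,5.14],"angular":[0,0,0],"hand":1},{"dp":[0,5.14,6.12],"angular":[0,0,0],"hand":1},{"dp":[0,5.14,6.12],"angular":[0,0,0],"hand":1}]';  python3 - <<'E'
from h import *
toV=lambda X:np.stack([(X-np.r_[VC,0])@vx,(X-np.r_[VC,0])@vy,X[...,2]],-1)
print(toV(arm.read_state()['position']))
p,d=arm.capture("side");np.savez("side3.npz",p=p,d=d);X=toV(cloud("side",d))
u,v=proj("side",V(0,0,.1)).astype(int)
cv2.imwrite("pics/s3.png",cv2.resize(p[v-70:v+70,u-95:u+95],None,fx=4.2,fy=4.2,interpolation=cv2.INTER_NEAREST)[:,:,::-1])
b=X[(d>0)&(mask(p,"blue")>0)&(abs(X[...,0])<.045)&(X[...,2]>.098)&(X[...,2]<.114)&(abs(X[...,1])<.07)&(abs(X[...,0])>.01)]
print("block y",len(b),np.percentile(b[:,1],[2,98]),"expect front edge = start edge + travel")
P=X[(d>0)&(abs(X[...,0])<.015)&(X[...,1]>.03)&(X[...,1]<.07)&(X[...,2]>.138)&(X[...,2]<.158)]
from scipy.optimize import least_squares
print(least_squares(lambda c:np.hypot(P[:,0]-c[0],P[:,1]-c[1])-.017,[0,.036],loss="soft_l1",f_scale=.002).x)
z=np.load("side0.npz");p,d=z["p"],z["d"];X=toV(cloud("side",d))
b=X[(d>0)&(mask(p,"blue")>0)&(abs(X[...,0])<.045)&(X[...,2]>.098)&(X[...,2]<.114)&(abs(X[...,1])<.08)&(abs(X[...,0])>.01)&(X[...,1]<.04)]
print("start block y",np.percentile(b[:,1],[2,98]))
E
python3 tab.py 878 20 9
```

```text
time_s: 16.3
position: [0.5644, -0.2242, 0.0206]
orientation: [-1.991, -2.428, 0.002]
contact_force: [1.8, -4.6, -9.9]
grip_width: 0.197
finger_force: 42.0
[ 0.01260707 -0.20735742  0.0206189 ]
block y 220 [-0.03725644  0.06963456] expect front edge = start edge + travel
[0.00057245 0.04452026]
start block y [-0.07118157 -0.0434535 ]
898.0 [0,-1.43,0.30]
918.0 [0,-2.87,0.10]
938.0 [0,-4.16,-0.58]
958.0 [0,-5.14,-1.67]
978.0 [0,-5.68,-3.02]
998.0 [0,-5.73,-4.48]
1018.0 [0,-5.28,-5.87]
1038.0 [0,-4.38,-7.02]
1058.0 [0,-3.15,-7.79]
```

View pics/s3.png

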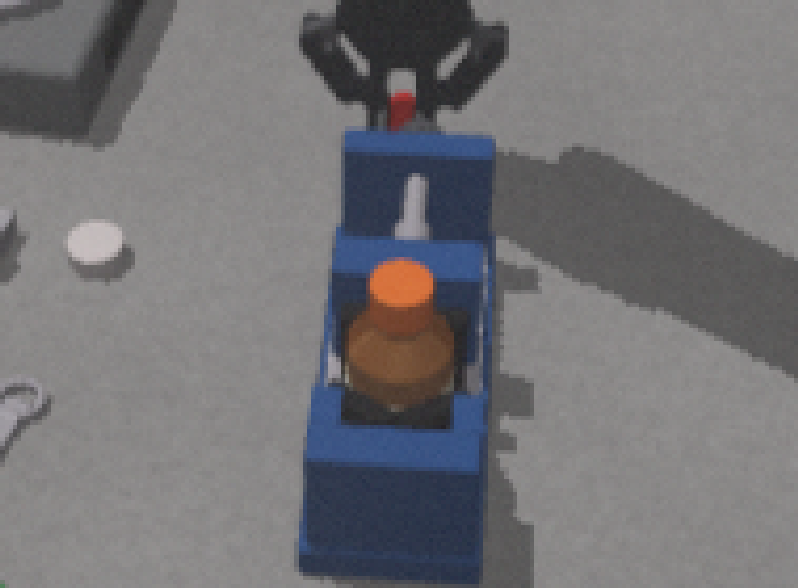

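The side crop shows the bottle upright, the cap at (402,290), pushed up to the V with the pad behind it. The jaw has moved about 34 mm, as predicted for the turns made. Half a turn remains.

```bash
python3 -m jog '[{"dp":[0,-1.43,0.3],"angular":[0,0,0],"hand":1},{"dp":[0,-2.87,0.1],"angular":[0,0,0],"hand":1},{"dp":[0,-4.16,-0.58],"angular":[0,0,0],"hand":1},{"dp":[0,-5.14,-1.67],"angular":[0,0,0],"hand":1},{"dp":[0,-5.68,-3.02],"angular":[0,0,0],"hand":1},{"dp":[0,-5.73,-4.48],"angular":[0,0,0],"hand":1},{"dp":[0,-5.28,-5.87],"angular":[0,0,0],"hand":1},{"dp":[0,-4.38,-7.02],"angular":[0,0,0],"hand":1},{"dp":[0,-3.15,-7.79],"angular":[0,0,0],"hand":1},{"dp":[0,-3.15,-7.79],"angular":[0,0,0],"hand":1}]';  python3 -m jog '[{"dp":[0,0,0],"angular":[0,0,0],"hand":1},{"dp":[0,0,0],"angular":[0,0,0],"hand":1},{"dp":[0,0,0],"angular":[0,0,0],"hand":2.5},{"dp":[0,0,0],"angular":[0,0,0],"hand":4},{"dp":[0,0,0],"angular":[0,0,0],"hand":5},{"dp":[0,0,0],"angular":[0,0,0],"hand":5},{"dp":[0,0,-3],"angular":[0,0,0],"hand":5},{"dp":[0,0,-7],"angular":[0,0,0],"hand":5},{"dp":[0,0,-12],"angular":[0,0,0],"hand":5},{"dp":[0,0,-12],"angular":[0,0,0],"hand":5}]'; python3 - <<'E'
from h import *
from scipy.optimize import least_squares
np.set_printoptions(precision=4,suppress=True)
toV=lambda X:np.stack([(X-np.r_[VC,0])@vx,(X-np.r_[VC,0])@vy,X[...,2]],-1)
def blk(p,X,d):
    b=X[(d>0)&(mask(p,"blue")>0)&(abs(X[...,0])<.045)&(X[...,2]>.098)&(X[...,2]<.114)&(X[...,1]>-.09)&(X[...,1]<.03)&(abs(X[...,0])>.01)]
    return np.percentile(b[:,1],[2,98])
for n in("side","top"):
    p,d=arm.capture(n);np.savez(n+"4.npz",p=p,d=d);X=toV(cloud(n,d))
    z=np.load(n+"0.npz");print(n,"block",blk(p,X,d),"start",blk(z["p"],toV(cloud(n,z["d"])),z["d"]))
    r=X[(d>0)&(mask(p,"red")>0)&(X[...,1]<-.14)&(X[...,1]>-.25)&(abs(X[...,0])<.06)];print("red",len(r),r.mean(0))
    P=X[(d>0)&(abs(X[...,0])<.016)&(X[...,1]>.025)&(X[...,1]<.075)&(X[...,2]>.138)&(X[...,2]<.156)]
    if n=="side": print("cap",least_squares(lambda c:np.hypot(P[:,0]-c[0],P[:,1]-c[1])-.017,[0,.04],loss="soft_l1",f_scale=.002).x)
    u,v=proj(n,V(0,0,.1)).astype(int)
    cv2.imwrite(f"pics/{n}4.png",cv2.resize(p[v-70:v+70,u-95:u+95],None,fx=4.2,fy=4.2,interpolation=cv2.INTER_NEAREST)[:,:,::-1])
s=arm.read_state();p,d=arm.capture("wrist");cv2.imwrite("pics/w4.png",p[:,:,::-1])
E
```

```text
time_s: 17.35
position: [0.5387, -0.2293, 0.1005]
orientation: [1.985, 2.43, 0.003]
contact_force: [5.8, -4.4, -10.3]
grip_width: 0.196
finger_force: 41.7
time_s: 18.35
position: [0.538, -0.2315, 0.2263]
orientation: [1.984, 2.422, 0.006]
contact_force: [-0.3, -0.1, -0.6]
grip_width: 0.585
finger_force: 0.0
side block [-0.0285 -0.0014] start [-0.0712 -0.0435]
red 60 [-0.0113 -0.1883  0.1261]
cap [0.0003 0.0456]
top block [-0.0309 -0.003 ] start [-0.0725 -0.0446]
red 100 [-0.0128 -0.1764  0.1263]
```

View pics/w4.png

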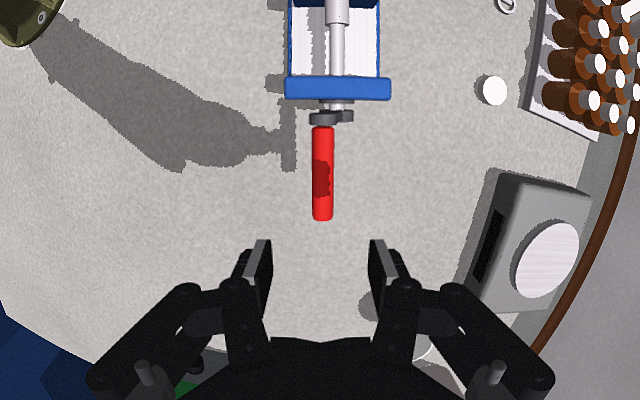

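The wrist view shows the handle free at (322,173), near the top of its circle, with the fingers open and clear of it. Jaw travel is about 47 mm, so the pad is pushed in about 7 mm. The bottle is seated at vise (0, 45.6) mm, so I'm handing in.

```bash
python3 -c "
from bench import arm
print(arm.sign_off())"
```

```text
the job is handed in; nothing more can be done
None
```

The bottle stands upright in the vise, held against the V-jaw with the pad pushed in about 7 mm of its 14 mm; the crank is released, and I handed the job in at about 18.5 s (no verdict was returned).

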